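# Clip the pocket torch to the eye on the hallway tiers

## Robot

A 6-joint arm with a two-finger parallel gripper is mounted at the origin on the work surface. World frame = base frame: x ahead of the robot, y to its left, z up, the work surface at z = 0. Lengths are in mm, angles in degrees, forces in N, time in s.
With the tool pointing down it reaches from about 350 to 850 mm from the base axis. Payload 8.1 kg.
Tool frame: the origin (TCP) lies at the very end of the fingers, on their centre line; the grasp point (between the pads) lies 19 mm behind it; z points along the fingers, y is the line along which they close (so a half turn about z gives the same grasp; the last joint's range is limited). The gripper opens to 85 mm and grips with 20 to 120 N. Pads are 22 mm wide; open, the fingers measure 114 mm over their backs; the gripper's body (76 mm by 85 mm) begins 54 mm behind the grasp point. The pads swing forward as they close: fully open they stand 13 mm farther back than shut.
Start: joints at [-68.606, 7.471, 85.268, -0, 87.261, -4.893], TCP at [265.743, -537.946, 231.292] pointing down, gripper open.
Joint ranges: [-169.43, 169.43], [-51.17, 129.36], [1.28, 143.12], [-76.62, 256.62], [0, 156.53], [-152.29, 152.29]. Speed limits (degrees/s): [136.94, 136.94, 159.86, 180, 180, 180].

## Interface

Orientations are given as [roll, pitch, yaw] about the fixed x, y, z axes, in that order (R = Rz(yaw) Ry(pitch) Rx(roll)).
In Python, from bench import sense, eyes, job, models gives the robot as it stands. The module is installed in compiled form; this text tells all that it offers.
- The arm moves only by the tool apply_moves, never from a script. Its argument "rows" is a list of rows, each a list of 6 numbers: the shift along the tool's x, y, z in mm, then the turn, a rotation vector about the tool's x, y, z in rad. In form: [[dx, dy, dz, rx, ry, rz], ...]. A call has exactly 5 rows; each row shifts and turns the commanded pose from where the row before left it, along the tool's axes as they then stand; what a row does not reach is not made up. A row lasts 1/8 s, in which the tool goes at most 62.5 mm and 10.7 degrees, less where a joint would pass 70% of its speed; a pose out of reach is approached as far as the arm can. A call is refused whole if a number of a shift passes 62.5 or a number of a turn 0.188, either way. A call with a gripper value outside its range is refused whole. "fingers" is the finger opening in mm, from 0 to 85.4, set as the call begins (left out, the last holds). The fingers move at their own pace and stop on an object; "grip_force" is the grip in N (left out, the last holds). Time passes only in rows, so rows that do not move let the fingers close, or fill a call up. It gives the time, the measured TCP pose, the force, the opening and the grip force at its end, in the units of the state.
- sense(): the state, without advancing time (a new reading comes with each control period).
- eyes.snapshot(name): name is "scene" or "top"; returns (picture, depth): 420x560x3 uint8, red, green, blue; 420x560 float32, mm along the optical axis (not along the pixel's ray), 0 where there is no reading.
- eyes.get_calibration(name): a dict with "intrinsics" (3x3 intrinsics, pixels), "R" (3x3) and "t" (3): a world point X has camera coordinates R X + t. Camera axes: x right, y down, z forward; pixel columns grow to the right and rows downward; lengths in mm; the calibration is good to about 2 mm. A picture is of the moment at which its call begins. get_calibration takes no time and is no camera call.
- job.hand_in(): hands the job in; it is judged then, once.
Trained networks look in the newest picture that a camera, given by its name, has taken for a name from the list of things; names that differ only in an ending like _2 or _b are one class to them, and where a whole thing is asked for, a point or a joint stands for the part that bears it (a point fixed in the world has none). Each returns a list of dicts, best first, with "confidence" (0 to 1); they miss things now and then, are a little off and sometimes report something else, mostly with a low value. They report only what shows in the picture. A call takes as long as a camera call. They do not tell look-alikes from the thing itself.
- models.boxes_of(name, camera): "xyz" ([x, y, z] in mm, in world coordinates, good to about 4 mm: the middle of the surface that is visible of it).
- models.cut_out(name, camera): "pixels" (420x560 bool, what is visible of it).
- models.place_of(name, camera): "xyz" ([x, y, z] in mm, in world coordinates, good to about 4 mm: a listed point, or the origin of a listed thing).
The state is a dict: "time": time; "joint_pos": joint angles; "qd": joint speeds; "joint_efforts": joint torques, N m; "tool_pos": TCP position; "tcp_rot": TCP orientation; "ft_force": force on the tool from outside, world axes, zero at the start; "wrist_torque": the same for the moment, N m; "finger_gap": finger opening in mm; "grip_force": force on a finger pad.
Only numpy, scipy, OpenCV 4.12 (cv2) and the standard library are available. Lean on these libraries where they do the work, as an engineer would, in place of code of your own. Each camera call takes 0.05 s, during which the arm holds its last target. There are 200 camera calls.

## Task

Hang the yellow pocket torch on the steel eye at the front rim of the grey tiers: press the red sprung gate of its snap hook inward against the eye's bar until the bar is inside the hook, then draw the torch down until the gate has snapped shut and the bar is home under the hook's crown, and give it a gentle but definite downward tug of about 10 newtons for a second to be sure that it holds. Let go and leave it hanging still by the hook; never force the eye, and leave the kettlebell, shaker bottle, shoehorn and ring dish where they are.

Things in the scene. Friction and masses are not known exactly. Their poses are not given: they have to be found in the camera images.
- torch: Pocket torch standing upright, 159 mm high, about 170 g. Origin: middle of its underside; z up, x towards the gate side of its hook, y across the hook's thickness. Yellow barrel 34 mm across with a 40 mm black foot ring, up to z = 60 mm. Above it a flat aluminium snap hook, 14 mm thick, x = -28 to 20 mm, z = 60 to 134; then a black grip tab.
- torch_grip (a point): Middle of the black grip tab on top of the hook, torch x = -2, z = 146 mm; axes as the torch. The tab is 28 mm along x, 14 mm thick along y and spans z = 133 to 159. Grip it from above, fingers closing along y, fingertips at about torch z = 134, firmly (about 60 N) so that the torch does not turn in the grip.
- torch_seat (a point): Point under the hook's crown, torch x = -2, z = 122 mm: the eye bar's centre lies here when the hook hangs fully home. Axes as the torch. Clear space in the hook: x = -20 to 12, z = 70 to 126 mm, upper corners bevelled; spine on the -x side; on the +x side a nose 8 mm thick (x = 12 to 20) comes down from the crown to z = 112, the gate closes the rest.
- torch_mouth (a point): Point on the shut gate where the eye's bar should press, torch x = 16, z = 97 mm (good from z = 88 to 106); axes as the torch. The bar's centre is past the nose when its torch x is below 8 mm; x = 4 is a good depth, much below that the gate can reach its stop. Then lower the torch, keeping x, some 15 to 35 mm: the bar rises under the crown and the gate slips off it and snaps shut.
- gate (a joint): Red gate of the hook, a flap 6 mm thick and 12 mm wide, hinged at torch x = 16, z = 70 mm, tip at z = 111 when shut. 0 = shut (it cannot swing outward); grows in rad as the tip swings inward (to -x), hard stop at 0.94. A spring shuts it: pressing at the mouth point takes about 2 N to start and 5 N well open, where it reads 0.45 to 0.9 depending on the bar's height.
- eye: Rigid steel eye on the front rim of the tiers: a level U of 8 mm round bar, front bar along y, 60 mm between the centres of its side arms, which run back along +x to the clip. x points level towards the tiers. Origin: mean place of the front bar's centre, 186 mm up; the real bar stands up to 6 mm higher or lower (push-fit, not reported): feel for it. Pressing with over 18 N is forcing it.
- eye_clip (a point): Top of the dark spring clip that holds the eye on the rim, 48 mm behind the front bar (+x of the eye) and 10 mm above the eye's origin; 76 mm wide along y, reaching 15 mm above that origin. The hook comes to the bar from the -x side, its gate leading, its x along the eye's x. The eye hardly gives: one mm of travel too far adds about 4 N or more.
- tiers: Three stacked light grey plastic tiers, fixed, 250 mm deep (x), 330 mm wide (y), 188 mm high. Origin: middle of the underside; the front, with the eye, faces -x.
- kettlebell: Small blue kettlebell standing on the table, 92 mm across, 119 mm high, 2 kg; origin under its centre. Bystander.
- shaker: Steel shaker bottle with black cap standing in the top tier, 68 mm across, 180 mm high; origin under its centre. Bystander.
- ring_dish: White ceramic ring dish in the top tier, 90 mm across, 28 mm high; origin under its centre. Bystander.
- shoehorn: Beech shoehorn lying on the table, about 210 by 38 by 6 mm; origin under its middle. Bystander.
Not all that is in view belongs to the job. Leave any blue or orange look-alike of the torch alone.

How it is judged:
By the outcome, as a careful person would: the job done as asked, in the order asked, and still so for the second after the job is handed in, with the robot touching nothing.
It also fails if it takes over 64 s, if anything falls off the work surface, if the arm or the gripper's body presses on something with over 40 N, if the wrist force passes 120 N, or if a joint passes its speed limit or range.

## Working session

There is one attempt and no reset: what is moved stays moved. The work goes in short steps, Python scripts to look and compute and a tool call to move; the robot and the scene stay as the last step left them, time stands still between calls to the robot, and variables do not carry over. Pictures are saved under pics/ and viewed, at most 10 in all, crops included, and the job is handed in when it is done.

Besides the shell and the picture viewer there is one more tool, called after "Request:" as a command line: name --pt "numbers of a row" for each row, then --argument value for the rest. apply_moves: Moves the arm, as the interface text tells. Its arguments: {"type":"object","properties":{"rows":{"type":"array"},"fingers":{"type":"number"},"grip_force":{"type":"number"}},"required":["rows"]}

```bash
mkdir -p pics
cat > h.py <<'E'
import numpy as np, cv2
from bench import sense, eyes, job, models
def snap(c):
    p,d=eyes.snapshot(c); return p,d
def save(n,p): cv2.imwrite('pics/'+n,cv2.cvtColor(p,cv2.COLOR_RGB2BGR))
def world(c,u,v,z):
    k=eyes.get_calibration(c);K=np.array(k['intrinsics']);R=np.array(k['R']);t=np.array(k['t'])
    pc=np.linalg.inv(K)@np.stack([u*z,v*z,z]); return (R.T@(pc-t.reshape(3,1))).T
E
python3 - <<'E'
from h import *
a,d=snap('scene');b,e=snap('top')
save('s.png',a);save('t.png',b)
for n in ['torch','torch_grip','torch_mouth','eye','eye_clip','tiers','kettlebell','shoehorn']:
  for c in ['scene','top']:
    print(n,c,[(np.round(r['xyz']).tolist(),round(r['confidence'],2)) for r in models.place_of(n,c)][:4])
print(sense())
E
```

```text
torch scene [([382.0, 48.0, 3.0], 0.94), ([580.0, 79.0, 3.0], 0.94), ([513.0, 153.0, -2.0], 0.91), ([482.0, 64.0, -4.0], 0.87)]
torch top [([584.0, 86.0, -1.0], 0.77), ([514.0, 148.0, -1.0], 0.66), ([587.0, -294.0, -2.0], 0.61), ([476.0, 61.0, 5.0], 0.51)]
torch_grip scene [([437.0, -33.0, 149.0], 0.96), ([383.0, 50.0, 146.0], 0.81), ([476.0, 66.0, 148.0], 0.68), ([586.0, 83.0, 147.0], 0.6)]
torch_grip top [([585.0, 81.0, 148.0], 0.87), ([382.0, 44.0, 145.0], 0.8), ([511.0, 154.0, 152.0], 0.71), ([484.0, 64.0, 146.0], 0.69)]
torch_mouth scene [([369.0, 37.0, 95.0], 0.96), ([565.0, 76.0, 102.0], 0.95), ([423.0, -38.0, 98.0], 0.95), ([490.0, 43.0, 94.0], 0.92)]
torch_mouth top [([482.0, 50.0, 95.0], 0.74), ([501.0, 141.0, 93.0], 0.61), ([567.0, 71.0, 99.0], 0.57), ([426.0, -35.0, 97.0], 0.57)]
eye scene [([595.0, -162.0, 193.0], 0.43), ([481.0, 63.0, -6.0], 0.21)]
eye top [([590.0, -120.0, 186.0], 0.65)]
eye_clip scene [([595.0, -159.0, 191.0], 0.8)]
eye_clip top [([596.0, -163.0, 198.0], 0.73)]
tiers scene [([584.0, -296.0, 1.0], 0.64)]
tiers top [([587.0, -296.0, -1.0], 0.57)]
kettle
[... 165 characters left out ...]
 0.69)]
{'time': 0.9, 'joint_pos': array([-6.86032071e+01,  7.46903443e+00,  8.52685602e+01,  1.02441707e-03,
        8.72604741e+01, -4.89169135e+00]), 'qd': array([ 0.08739638, -0.09403035, -0.00301642,  0.14111737, -0.03554745,
        0.0487566 ]), 'joint_efforts': array([-7.24053025e-04, -5.69317710e+01, -5.00869417e+01, -2.30254946e-04,
        1.19533961e-03, -5.97746663e-06]), 'tool_pos': array([ 265.77593597, -537.93276736,  231.30716939]), 'tcp_rot': array([ 1.79997988e+02, -8.54835825e-04,  2.62884353e+01]), 'ft_force': array([-0.35411102, -0.68529556, -0.4409693 ]), 'wrist_torque': array([ 0.01066394,  0.05336121, -0.04656126]), 'grip_force': 0.0, 'finger_gap': 85.32860632085936}
```

View pics/s.png

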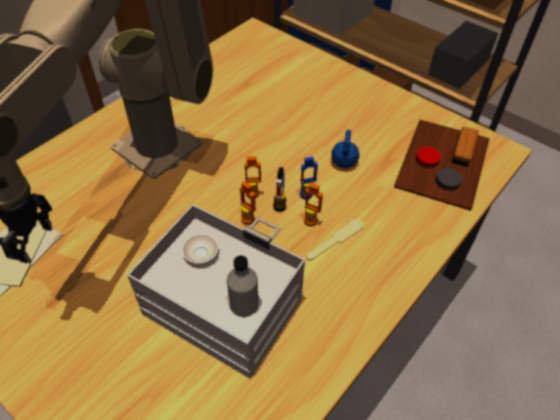

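View pics/t.png

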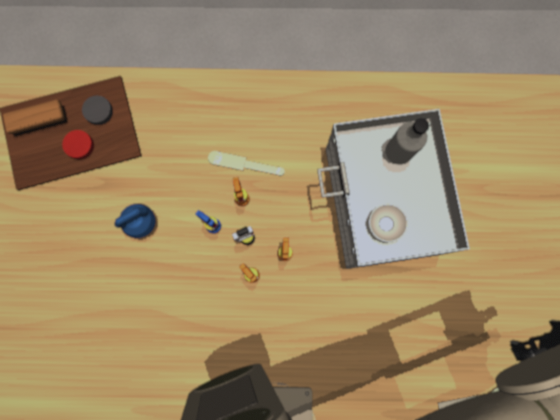

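Run:
```python
from h import *
a,d=snap('scene');b,e=snap('top')
ca=cv2.resize(a[145:255,225:335],(600,600),interpolation=cv2.INTER_CUBIC)
cb=cv2.resize(b[150:290,190:360],(680,560),interpolation=cv2.INTER_CUBIC)
save('ca.png',np.hstack([ca[:560,:]][:1]));save('cb.png',cb)
np.savez('o.npz',a=a,d=d,b=b,e=e)
for c,p,D in (('scene',a,d),('top',b,e)):
    v,u=np.mgrid[:420,:560]; m=D>0
    W=world(c,u[m].astype(float),v[m].astype(float),D[m].astype(float)); P=p[m].astype(int); uu=u[m];vv=v[m]
    near=(np.hypot(W[:,0]-480,W[:,1]-63)<38)&(W[:,2]>5)
    tab=near&(W[:,2]>136)
    red=near&(P[:,0]>1.6*P[:,1])&(P[:,0]>1.6*P[:,2])&(P[:,0]>60)&(W[:,2]>65)
    hook=near&(W[:,2]>66)
    for n,s in (('tab',tab),('red',red),('hook',hook)):
        if s.sum()>2:
            X=W[s]; q,S,V=np.linalg.svd(X[:,:2]-X[:,:2].mean(0),full_matrices=False)
            print(c,n,s.sum(),X.mean(0).round(1),X.max(0).round(),X.min(0).round(),'dir',V[0].round(2),S.round())
    ey=(W[:,2]>170)&(W[:,2]<215)&(W[:,1]>-180)&(W[:,1]<-90)&(abs(W[:,0]-590)<90)
    X=W[ey]; print(c,'eye',ey.sum())
    for x,uu_,vv_ in zip(X,uu[ey],vv[ey]):
        if x[1]>-142: print(uu_,vv_,x.round().astype(int).tolist(),end=';')
    print()
    # front rim points of tiers
    rim=(W[:,2]>182)&(W[:,2]<192)&(W[:,0]>380)&(W[:,0]<790)&(W[:,1]<-145)&(W[:,1]>-450)
    R=W[rim][:,:2].astype(np.float32); print('rim',rim.sum(),cv2.minAreaRect(R))
```

```text
scene tab 69 [482.9  58.7 152.1] [491.  79. 162.] [469.  46. 136.] dir [ 0.35 -0.94] [78. 34.]
scene red 37 [489.1  44.6  91.2] [494.  52. 111.] [483.  39.  75.] dir [0.67 0.74] [21. 16.]
scene hook 221 [483.9  57.6 116.5] [497.  89. 162.] [469.  39.  66.] dir [-0.32  0.95] [234.  57.]
scene eye 617
258 217 [560, -119, 186];257 218 [560, -123, 185];258 218 [562, -121, 184];259 218 [563, -118, 183];260 218 [564, -116, 182];256 219 [560, -127, 184];257 219 [563, -126, 186];258 219 [564, -124, 185];259 219 [563, -119, 179];260 219 [565, -117, 179];261 219 [568, -117, 183];262 219 [571, -116, 183];255 220 [560, -130, 183];256 220 [564, -131, 188];257 220 [562, -126, 181];258 220 [565, -125, 183];259 220 [567, -123, 182];260 220 [567, -120, 180];261 220 [572, -121, 185];262 220 [572, -118, 182];263 220 [576, -119, 186];264 220 [576, -115, 182];254 221 [562, -136, 187];255 221 [563, -134, 186];256 221 [565, -132, 185];257 221 [566, -130, 185];260 221 [570, -123, 180];261 221 [575, -124, 186];262 221 [574, -120, 181];263 221 [578, -120, 185];264 221 [578, -116, 181];265 221 [582, -118, 186]
[... 6591 characters left out ...]
561, -131, 186];330 194 [562, -134, 184];331 194 [561, -136, 185];333 194 [562, -141, 182];321 195 [559, -114, 183];322 195 [560, -116, 182];323 195 [560, -118, 181];324 195 [559, -120, 184];325 195 [560, -123, 182];326 195 [559, -125, 183];327 195 [559, -127, 184];328 195 [559, -129, 185];329 195 [560, -132, 183];330 195 [560, -134, 180];331 195 [559, -136, 184];332 195 [559, -138, 184];333 195 [560, -141, 183];322 196 [557, -116, 183];323 196 [557, -118, 185];324 196 [558, -121, 180];325 196 [558, -123, 181];326 196 [557, -125, 182];327 196 [557, -127, 183];328 196 [558, -130, 179];
rim 1099 ((584.7093505859375, -279.95458984375), (331.0921325683594, 273.07281494140625), 9.526651382446289)
```

View pics/ca.png

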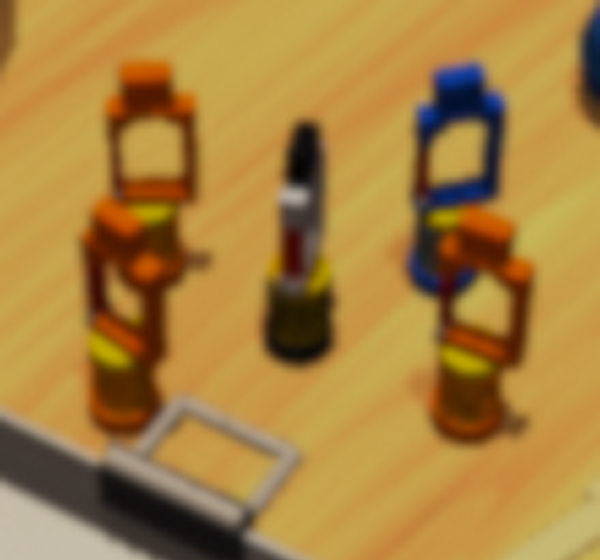

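View pics/cb.png

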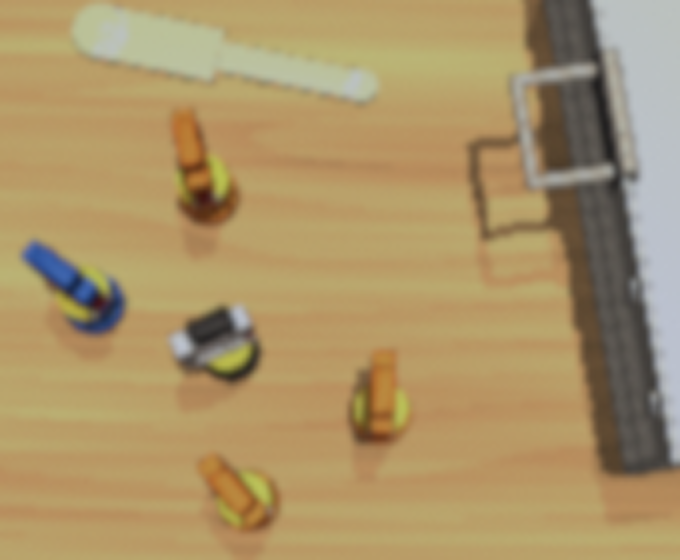

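The five torch-shaped things are in the scene image at (253,175), (248,203) and (314,204), all orange, (310,177), blue, and (280,190). Only (280,190) has the aluminium hook, black tab, yellow barrel and black foot. In the top view it is at (244,236), and the crop confirms it. Its red gate faces the eye side. The eye is at top (320,181).

Run:
```python
from h import *
o=np.load('o.npz')
L=[]
for c,p,D in (('scene',o['a'],o['d']),('top',o['b'],o['e'])):
    v,u=np.mgrid[:420,:560]; m=D>0
    W=world(c,u[m].astype(float),v[m].astype(float),D[m].astype(float))
    near=(np.hypot(W[:,0]-480,W[:,1]-63)<38)
    for z0,z1 in ((152,166),(138,166),(100,134)):
        X=W[near&(W[:,2]>z0)&(W[:,2]<z1)]; print(c,z0,len(X),X.mean(0).round(1),cv2.minAreaRect(X[:,:2].astype(np.float32)))
    n=np.array([.166,-.986]);t=np.array([.986,.166]);q=W[:,:2]-[593,-112]
    a=q@n;b=q@t
    s=(abs(a)<9)&(abs(b)<24)&(W[:,2]>172)&(W[:,2]<196)
    X=W[s]; f=np.polyfit(b[s],a[s],1); print(c,'bar n',s.sum(),a[s].mean(),np.degrees(np.arctan(f[0])),X[:,2].mean(),np.percentile(X[:,2],[10,50,90]), a[s].min(),a[s].max())
    s=(a>8)&(a<30)&(abs(b)>20)&(abs(b)<40)&(W[:,2]>174)&(W[:,2]<196)
    print('arms',b[s&(b>0)].mean(),b[s&(b<0)].mean(),W[s,2].mean())
```

```text
scene 152 41 [481.3  60.3 157.2] ((480.29779052734375, 61.17683792114258), (14.29414176940918, 28.726242065429688), 27.295412063598633)
scene 138 66 [482.7  58.8 152.8] ((479.7436828613281, 62.34349060058594), (14.295187950134277, 36.13658142089844), 26.853656768798828)
scene 100 68 [486.6  52.4 119.5] ((479.3130187988281, 63.22322082519531), (14.739011764526367, 50.961334228515625), 24.495351791381836)
scene bar n 56 4.044332128670858 -0.15008030049533774 182.4797394978444 [178.39710861 182.67268349 186.28231679] -0.6281660073672856 8.807336250097933
arms 26.754893992591118 -32.12514739951644 182.88903247320658
top 152 74 [479.   64.3 157.5] ((479.13134765625, 64.18508911132812), (13.803421020507812, 27.438953399658203), 25.513235092163086)
top 138 82 [478.4  64.1 156.5] ((479.13134765625, 64.18508911132812), (13.803421020507812, 27.438953399658203), 25.513235092163086)
top 100 55 [475.4  67.9 128.7] ((478.23736572265625, 66.40892028808594), (14.0730562210083, 47.31559753417969), 25.16846466064453)
top bar n 75 0.08710988493545559 1.0087437796214906 183.43279871041895 [181.20021561 183.33393774 185.4086368 ] -4.002680306573897 7.563499209521378
arms 25.492960083749345 -34.46789895181011 183.2701538489562
```

Request:
apply_moves --pt "0 0 -30 0 0 0.18" --pt "0 0 -30 0 0 0.18" --pt "0 0 -30 0 0 0.18" --pt "0 0 0 0 0 0.18" --pt "0 0 0 0 0 0.18" --fingers 50

```text
time: 1.62
tool_pos: [265.8, -538.2, 322.0]
tcp_rot: [180.0, -0.1, -25.6]
ft_force: [0.0, 0.3, -0.2]
finger_gap: 50.1
grip_force: 0.0
```

```bash
cat > plan.py <<'E'
import sys; from h import *
from scipy.spatial.transform import Rotation as Ro
def plan(tgt,rpy,n):
    s=sense(); p=np.array(s['tool_pos']);R=Ro.from_euler('xyz',s['tcp_rot'],degrees=True)
    T=Ro.from_euler('xyz',rpy,degrees=True); w=(R.inv()*T).as_rotvec()/n; dp=(np.array(tgt)-p)/n
    C=R
    for i in range(n):
        print(np.round(C.inv().apply(dp),1).tolist()+np.round(w,4).tolist()); C=C*Ro.from_rotvec(w)
if __name__=='__main__':
    a=[float(x) for x in sys.argv[1:]]; plan(a[:3],a[3:6],int(a[6])); print(sense()['ft_force'].round(2))
E
python3 plan.py 479.6 63 322 180 0 115 15
```

```text
[-4.5, -42.3, -0.0, 0.0001, 0.0, -0.1636]
[2.5, -42.5, -0.0, 0.0001, 0.0, -0.1636]
[9.4, -41.5, -0.0, 0.0001, 0.0, -0.1636]
[16.0, -39.4, -0.0, 0.0001, 0.0, -0.1636]
[22.2, -36.3, -0.0, 0.0001, 0.0, -0.1636]
[27.8, -32.2, -0.0, 0.0001, 0.0, -0.1636]
[32.7, -27.2, -0.0, 0.0001, 0.0, -0.1636]
[36.7, -21.5, -0.0, 0.0001, 0.0, -0.1636]
[39.7, -15.3, -0.0, 0.0001, 0.0, -0.1636]
[41.7, -8.6, -0.0, 0.0001, 0.0, -0.1636]
[42.5, -1.7, 0.0, 0.0001, 0.0, -0.1636]
[42.2, 5.2, 0.0, 0.0001, 0.0, -0.1636]
[40.8, 12.0, 0.0, 0.0001, 0.0, -0.1636]
[38.3, 18.5, 0.0, 0.0001, 0.0, -0.1636]
[34.8, 24.5, 0.0, 0.0001, 0.0, -0.1636]
[ 0.03  0.33 -0.15]
```

Request:
apply_moves --pt "-4.5 -42.3 0 0 0 -0.1636" --pt "2.5 -42.5 0 0 0 -0.1636" --pt "9.4 -41.5 0 0 0 -0.1636" --pt "16.0 -39.4 0 0 0 -0.1636" --pt "22.2 -36.3 0 0 0 -0.1636"

```text
time: 2.25
tool_pos: [336.2, -335.8, 321.4]
tcp_rot: [180.0, -0.0, 21.9]
ft_force: [1.1, 0.3, 0.2]
finger_gap: 50.2
grip_force: 0.0
```

Request:
apply_moves --pt "27.8 -32.2 0 0 0 -0.1636" --pt "32.7 -27.2 0 0 0 -0.1636" --pt "36.7 -21.5 0 0 0 -0.1636" --pt "39.7 -15.3 0 0 0 -0.1636" --pt "41.7 -8.6 0 0 0 -0.1636"

```text
time: 2.88
tool_pos: [406.3, -135.0, 321.5]
tcp_rot: [180.0, 0.0, 68.8]
ft_force: [0.6, -0.4, 1.2]
finger_gap: 49.8
grip_force: 0.0
```

Request:
apply_moves --pt "42.5 -1.7 0 0 0 -0.1636" --pt "42.2 5.2 0 0 0 -0.1636" --pt "40.8 12.0 0 0 0 -0.1636" --pt "38.3 18.5 0 0 0 -0.1636" --pt "34.8 24.5 0 0 0 -0.1636"

```text
time: 3.5
tool_pos: [476.3, 66.0, 321.5]
tcp_rot: [180.0, 0.0, 115.6]
ft_force: [0.1, -1.0, -0.6]
finger_gap: 50.0
grip_force: 0.0
```

```bash
python3 plan.py 479.6 63 190 180 0 115 4
```

```text
[-1.0, 0.4, 32.9, 0.0001, 0.0001, 0.0028]
[-1.0, 0.4, 32.9, 0.0001, 0.0001, 0.0028]
[-1.0, 0.4, 32.9, 0.0001, 0.0001, 0.0028]
[-1.0, 0.4, 32.9, 0.0001, 0.0001, 0.0028]
[ 0.1  -0.95 -0.59]
```

Request:
apply_moves --pt "-1 0.4 32 0 0 0.003" --pt "-1 0.4 32 0 0 0.003" --pt "-1 0.4 32 0 0 0.003" --pt "-1 0.4 32 0 0 0.003" --pt "0 0 0 0 0 0"

```text
time: 4.12
tool_pos: [477.2, 61.6, 190.7]
tcp_rot: [-179.7, -0.1, 114.6]
ft_force: [-0.5, -1.2, 0.7]
finger_gap: 50.3
grip_force: 0.0
```

```bash
python3 plan.py 479.6 63 134 180 0 115 3
python3 - <<'E'
from h import *
b,e=snap('top'); a,d=snap('scene')
save('a1.png',np.hstack([cv2.resize(x,(400,400),interpolation=cv2.INTER_CUBIC) for x in (b[190:270,200:280],a[130:220,235:325])]))
E
```

```text
[0.1, 1.0, 18.9, -0.0016, -0.0007, -0.0021]
[0.1, 1.0, 18.9, -0.0016, -0.0007, -0.0021]
[0.1, 1.0, 18.9, -0.0016, -0.0007, -0.0021]
[-0.5  -1.25  0.65]
```

View pics/a1.png

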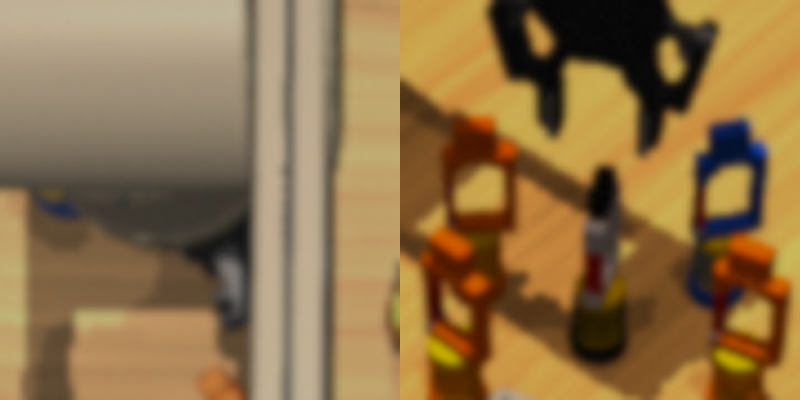

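The crop shows the fingers straddling the black tab of the aluminium-hooked torch, with the look-alikes clear. I'll go down and grip.

Request:
apply_moves --pt "0 0.7 16 0 0 -0.002" --pt "0 0.7 16 0 0 -0.002" --pt "0 0.7 14 0 0 0" --pt "0 0.7 10.5 0 0 0" --pt "0 0 0 0 0 0"

```text
time: 4.85
tool_pos: [480.9, 62.8, 135.5]
tcp_rot: [-179.9, -0.1, 114.9]
ft_force: [-1.3, 0.2, -0.3]
finger_gap: 50.1
grip_force: 0.0
```

Request:
apply_moves --pt "0 0 0 0 0 0" --pt "0 0 0 0 0 0" --pt "0 0 0 0 0 0" --pt "0 0 0 0 0 0" --pt "0 0 0 0 0 0" --fingers 0 --grip_force 60

```text
time: 5.48
tool_pos: [482.1, 62.7, 137.5]
tcp_rot: [179.9, 0.0, 114.9]
ft_force: [-1.0, -1.3, 6.4]
finger_gap: 12.5
grip_force: 59.7
```

Request:
apply_moves --pt "0 0 0 0 0 0" --pt "0 0 0 0 0 0" --pt "0 0 0 0 0 0" --pt "0 0 0 0 0 0" --pt "0 0 0 0 0 0"

```text
time: 6.1
tool_pos: [482.1, 62.7, 137.5]
tcp_rot: [179.9, 0.0, 114.9]
ft_force: [-2.0, -0.4, 5.9]
finger_gap: 12.7
grip_force: 59.7
```

Request:
apply_moves --pt "0 0 -4 0 0 0" --pt "0 0 -8 0 0 0" --pt "0 0 -20 0 0 0" --pt "0 0 -30 0 0 0" --pt "0 0 -30 0 0 0"

```text
time: 6.72
tool_pos: [481.4, 62.8, 229.7]
tcp_rot: [-180.0, -0.0, 114.9]
ft_force: [0.3, 1.0, -1.4]
finger_gap: 12.9
grip_force: 58.6
```

Request:
apply_moves --pt "0 0 -30 0 0 0" --pt "0 0 -20 0 0 0" --pt "0 0 0 0 0 0" --pt "0 0 0 0 0 0" --pt "0 0 0 0 0 0"

```text
time: 7.35
tool_pos: [481.0, 62.8, 277.1]
tcp_rot: [-179.9, -0.1, 114.9]
ft_force: [0.1, -0.4, -1.0]
finger_gap: 12.8
grip_force: 58.7
```

Run:
```python
from h import *
a,d=snap('scene');s=sense();print(s['tool_pos'],s['tcp_rot'],s['ft_force'])
for n in ['torch','torch_grip','torch_mouth']: print(n,[(np.round(r['xyz']).tolist(),round(r['confidence'],2)) for r in models.place_of(n,'scene')])
v,u=np.mgrid[:420,:560]; m=d>0
W=world('scene',u[m].astype(float),v[m].astype(float),d[m].astype(float));P=a[m].astype(int)
tx=np.array([np.cos(np.radians(-65.1)),np.sin(np.radians(-65.1))]);ty=np.array([-tx[1],tx[0]])
q=W[:,:2]-s['tool_pos'][:2]; X=np.c_[q@tx,q@ty,W[:,2]-s['tool_pos'][2]]
near=(abs(X[:,0])<40)&(abs(X[:,1])<30)&(X[:,2]<5)&(X[:,2]>-150)
for z in range(-150,0,10):
    k=near&(X[:,2]>=z)&(X[:,2]<z+10)
    if k.sum(): print(z,k.sum(),X[k].min(0).round(1),X[k].max(0).round(1),X[k].mean(0).round(1),P[k].mean(0).round())
save('g.png',cv2.resize(a[120:220,235:335],(600,600),interpolation=cv2.INTER_CUBIC))
```

```text
[481.06709958  62.79322477 277.34416813] [-1.79875192e+02 -5.57960579e-02  1.14869025e+02] [-1.12348    -0.41560047 -2.34590935]
torch [([512.0, 152.0, 1.0], 0.95), ([480.0, 63.0, 138.0], 0.73), ([483.0, 66.0, 261.0], 0.64), ([445.0, -35.0, -2.0], 0.63), ([581.0, 79.0, 3.0], 0.62), ([384.0, 48.0, 3.0], 0.61)]
torch_grip [([514.0, 151.0, 148.0], 0.84), ([440.0, -35.0, 149.0], 0.83), ([589.0, 79.0, 146.0], 0.79), ([477.0, 65.0, 289.0], 0.58), ([383.0, 50.0, 148.0], 0.55)]
torch_mouth [([501.0, 136.0, 96.0], 0.92), ([566.0, 73.0, 105.0], 0.79), ([488.0, 41.0, 235.0], 0.76), ([370.0, 35.0, 95.0], 0.64), ([427.0, -40.0, 96.0], 0.56)]
-150 1 [  17.1   -8.  -140.7] [  17.1   -8.  -140.7] [  17.1   -8.  -140.7] [138.  90.  40.]
-140 25 [   2.1  -19.  -136.8] [  23.7   16.9 -130.5] [  16.6    0.6 -133. ] [67. 43. 19.]
-130 45 [  -1.4  -20.1 -129.8] [  22.7   18.4 -120.4] [  13.8    2.7 -124.7] [35. 24.  8.]
-120 35 [  -2.5  -19.9 -120. ] [  24.4   16.2 -110.4] [  13.6    1.  -115.3] [46. 32.  4.]
-110 30 [ 1.000e-01 -1.680e+01 -1.099e+02] [  22.4   16.8 -100.3] [  14.1    1.8 -104.8] [51. 35.  5.]
-100 36 [  1.5 -15.7 -99.8] [ 23.3  16.4 -90.1] [ 13.8   2.8 -95. ] [55. 39.  6.]
-90 43 [-15.1 -17.4 -89.4] [ 19.7  16.2 -80.1] [  9.7   0.9 -84.1] [86. 63. 16.]
-80 42 [-23.6 -16.4 -79.9] [ 21.5  15.  -70. ] [  4.1   2.6 -76.1] [101.  76.  28.]
-70 38 [-22.7  -7.9 -70. ] [ 27.2   6.6 -61.2] [  3.2   2.  -66.6] [79. 57. 44.]
-60 24 [-22.6  -5.4 -59.9] [ 24.1   7.2 -50.8] [  0.4   1.9 -55. ] [77. 47. 32.]
-50 22 [-23.1  -5.4 -49. ] [ 27.1   6.5 -40.6] [  8.    1.7 -44.4] [79. 44. 28.]
-40 19 [-22.5  -4.6 -39.3] [ 24.1   6.3 -30.6] [  5.3   2.2 -35.4] [74. 41. 29.]
-30 16 [-18.3  -5.1 -29.5] [ 22.7   6.8 -20.4] [ 15.2   0.8 -25. ] [82. 56. 40.]
-20 15 [ 12.7  -5.3 -18.9] [ 23.9   6.4 -10. ] [ 20.7   1.4 -14.1] [75. 63. 53.]
-10 28 [ 4.  -6.5 -9.6] [25.1  8.  -0.8] [16.   0.9 -5.5] [84. 71. 60.]
```

View pics/g.png

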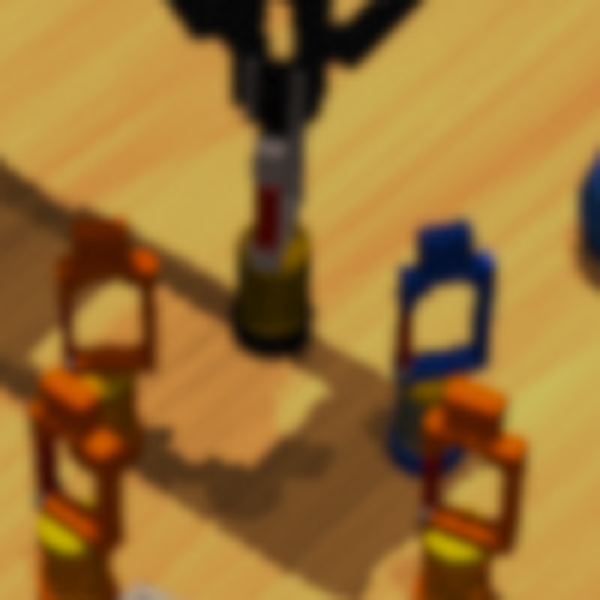

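```bash
python3 plan.py 582.3 -70.2 220 180 0 99.5 8
```

```text
[-20.4, 4.5, 7.2, -0.0001, -0.0, 0.0335]
[-20.2, 5.1, 7.3, -0.0001, -0.0, 0.0335]
[-20.0, 5.8, 7.3, -0.0001, -0.0, 0.0335]
[-19.8, 6.5, 7.3, -0.0001, -0.0, 0.0335]
[-19.6, 7.1, 7.3, -0.0001, -0.0, 0.0335]
[-19.4, 7.8, 7.3, -0.0001, -0.0, 0.0335]
[-19.1, 8.4, 7.3, -0.0001, -0.0, 0.0335]
[-18.8, 9.1, 7.3, -0.0001, -0.0, 0.0335]
[-0.65 -0.02 -1.98]
```

Request:
apply_moves --pt "-20.4 4.5 7.2 0 0 0.0335" --pt "-20.2 5.1 7.3 0 0 0.0335" --pt "-20.0 5.8 7.3 0 0 0.0335" --pt "-19.8 6.5 7.3 0 0 0.0335" --pt "-19.6 7.1 7.3 0 0 0.0335"

```text
time: 8.18
tool_pos: [545.5, -21.8, 241.5]
tcp_rot: [-180.0, -0.0, 105.1]
ft_force: [0.6, -0.1, -1.6]
finger_gap: 13.0
grip_force: 58.6
```

Request:
apply_moves --pt "-19.4 7.8 7.3 0 0 0.0335" --pt "-19.1 8.4 7.3 0 0 0.0335" --pt "-18.8 9.1 7.3 0 0 0.0335" --pt "0 0 0 0 0 0" --pt "0 0 0 0 0 0"

```text
time: 8.8
tool_pos: [582.5, -70.4, 220.1]
tcp_rot: [-180.0, -0.0, 99.5]
ft_force: [0.2, -0.2, -1.8]
finger_gap: 12.6
grip_force: 58.7
```

Run:
```python
from h import *
a,d=snap('scene');b,e=snap('top');s=sense();print(s['tool_pos'],s['tcp_rot'],s['ft_force'])
save('p.png',np.hstack([cv2.resize(x,(400,400),interpolation=cv2.INTER_CUBIC) for x in (a[160:260,215:315],b[135:235,265:365])]))
y=np.radians(s['tcp_rot'][2]-180);tx=np.array([np.cos(y),np.sin(y)]);ty=np.array([-tx[1],tx[0]])
for c,p,D in (('scene',a,d),('top',b,e)):
    v,u=np.mgrid[:420,:560]; m=D>0
    W=world(c,u[m].astype(float),v[m].astype(float),D[m].astype(float))
    q=W[:,:2]-s['tool_pos'][:2]; X=np.c_[q@tx,q@ty,W[:,2]]
    k=(X[:,0]>32)&(X[:,0]<58)&(abs(X[:,1])<22)&(X[:,2]>170)&(X[:,2]<200)
    if k.sum():
        f=np.polyfit(X[k,1],X[k,0],1); print(c,'bar',k.sum(),X[k].min(0),X[k].mean(0),X[k].max(0),'tilt',np.degrees(np.arctan(f[0])))
    k=(X[:,0]>52)&(X[:,0]<75)&(abs(abs(X[:,1])-30)<12)&(X[:,2]>172)&(X[:,2]<196)
    print('arms',X[k&(X[:,1]>0),1].mean(),X[k&(X[:,1]<0),1].mean())
    k=(abs(X[:,0])<30)&(abs(X[:,1])<12)&(X[:,2]>150)&(X[:,2]<215)
    if k.sum(): print('hook',k.sum(),np.percentile(X[k],[5,50,95],axis=0).round(1))
    k=(abs(X[:,0])<30)&(abs(X[:,1])<25)&(X[:,2]>80)&(X[:,2]<138)
    if k.sum(): print('barrel',k.sum(),np.percentile(X[k],[2,50,98],axis=0).round(1))
```

```text
[582.57645363 -69.94294797 220.72059907] [ 1.79984771e+02 -4.37957488e-03  9.95296916e+01] [ 0.03465577  0.21508783 -2.60639006]
scene bar 54 [ 41.69611873 -21.55731395 175.77175448] [ 47.5181714    0.45263188 182.48960502] [ 52.1478003   21.88473571 188.98617978] tilt 1.2437101132500157
arms 30.189309289466408 -29.855468743365577
hook 172 [[-20.4  -4.6 151.3]
 [ 14.6   2.7 173.7]
 [ 22.6   7.5 213.5]]
barrel 140 [[ -5.8 -14.   83.4]
 [ 12.8  12.8 100.7]
 [ 21.   18.6 136.3]]
top bar 47 [ 39.65520751 -20.89991083 177.46120911] [ 43.15854786  -6.19418435 183.16116051] [ 47.13319343   9.75682142 187.94264673] tilt 1.0401954903825268
arms 28.211230596164114 -31.155560623957932
hook 74 [[-29.   -6.9 151. ]
 [-22.   -3.4 170.9]
 [ -6.4   4.4 214.1]]
barrel 63 [[-20.  -19.6  86.5]
 [-10.8 -15.  101.1]
 [  2.4  -1.6 135.8]]
```

View pics/p.png

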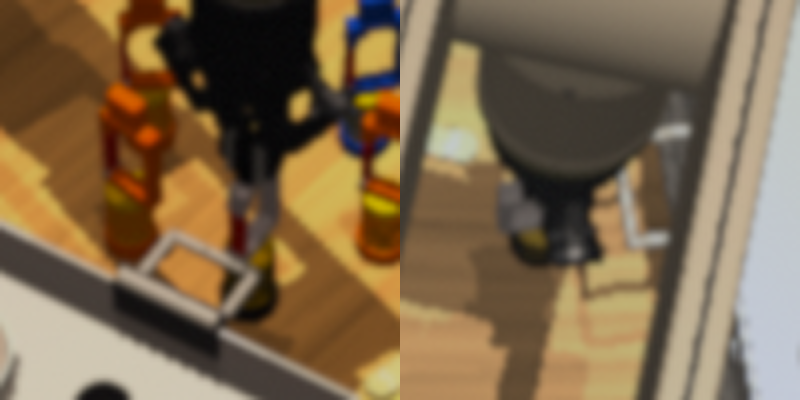

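Request:
apply_moves --pt "-4 0 0 0 0 0" --pt "-5 0 0 0 0 0" --pt "-4 0 0 0 0 0" --pt "-2 0 0 0 0 0" --pt "0 0 0 0 0 0"

```text
time: 9.52
tool_pos: [585.0, -85.1, 220.4]
tcp_rot: [-180.0, -0.0, 99.5]
ft_force: [-0.1, -0.5, -2.2]
finger_gap: 13.0
grip_force: 58.7
```

Request:
apply_moves --pt "-1 0 0 0 0 0" --pt "-1 0 0 0 0 0" --pt "-1 0 0 0 0 0" --pt "-1 0 0 0 0 0" --pt "0 0 0 0 0 0"

```text
time: 10.15
tool_pos: [585.7, -89.0, 220.5]
tcp_rot: [-180.0, 0.0, 99.5]
ft_force: [-0.0, 0.3, -1.2]
finger_gap: 12.3
grip_force: 58.7
```

Request:
apply_moves --pt "-1 0 0 0 0 0" --pt "-1 0 0 0 0 0" --pt "-1 0 0 0 0 0" --pt "0 0 0 0 0 0" --pt "0 0 0 0 0 0"

```text
time: 10.78
tool_pos: [586.2, -91.6, 220.5]
tcp_rot: [-180.0, -0.0, 99.5]
ft_force: [-0.2, 1.5, -1.1]
finger_gap: 12.4
grip_force: 58.8
```

Request:
apply_moves --pt "-1 0 0 0 0 0" --pt "-1 0 0 0 0 0" --pt "0 0 0 0 0 0" --pt "0 0 0 0 0 0" --pt "0 0 0 0 0 0"

```text
time: 11.4
tool_pos: [586.5, -93.8, 220.4]
tcp_rot: [-180.0, -0.0, 99.5]
ft_force: [-0.4, 2.4, -3.6]
finger_gap: 12.6
grip_force: 58.8
```

Request:
apply_moves --pt "-1 0 0 0 0 0" --pt "-1 0 0 0 0 0" --pt "-1 0 0 0 0 0" --pt "0 0 0 0 0 0" --pt "0 0 0 0 0 0"

```text
time: 12.02
tool_pos: [587.0, -96.8, 220.5]
tcp_rot: [-180.0, -0.0, 99.5]
ft_force: [0.1, 3.2, -2.5]
finger_gap: 12.8
grip_force: 58.7
```

Request:
apply_moves --pt "-1 0 0 0 0 0" --pt "-1 0 0 0 0 0" --pt "-1 0 0 0 0 0" --pt "-1 0 0 0 0 0" --pt "0 0 0 0 0 0"

```text
time: 12.65
tool_pos: [587.8, -100.8, 220.6]
tcp_rot: [180.0, -0.0, 99.5]
ft_force: [-0.9, 3.8, -1.5]
finger_gap: 12.9
grip_force: 58.8
```

Request:
apply_moves --pt "-1 0 0 0 0 0" --pt "-1 0 0 0 0 0" --pt "-1 0 0 0 0 0" --pt "-1 0 0 0 0 0" --pt "0 0 0 0 0 0"

```text
time: 13.28
tool_pos: [588.3, -104.7, 220.4]
tcp_rot: [-180.0, -0.0, 99.5]
ft_force: [-1.2, 3.9, -2.2]
finger_gap: 12.5
grip_force: 58.8
```

Request:
apply_moves --pt "-1 0 0 0 0 0" --pt "-1 0 0 0 0 0" --pt "-1 0 0 0 0 0" --pt "0 0 0 0 0 0" --pt "0 0 0 0 0 0"

```text
time: 13.9
tool_pos: [588.8, -107.6, 220.4]
tcp_rot: [-180.0, -0.0, 99.5]
ft_force: [-0.9, 4.1, -2.2]
finger_gap: 13.2
grip_force: 58.8
```

Request:
apply_moves --pt "-1 0 0 0 0 0" --pt "-1 0 0 0 0 0" --pt "-0.5 0 0 0 0 0" --pt "0 0 0 0 0 0" --pt "0 0 0 0 0 0"

```text
time: 14.52
tool_pos: [589.3, -110.1, 220.5]
tcp_rot: [-180.0, 0.0, 99.5]
ft_force: [0.2, 4.3, -3.0]
finger_gap: 12.6
grip_force: 58.7
```

Request:
apply_moves --pt "0 0 1 0 0 0" --pt "0 0 1 0 0 0" --pt "0 0 1 0 0 0" --pt "0 0 1 0 0 0" --pt "0 0 0 0 0 0"

```text
time: 15.15
tool_pos: [589.3, -110.2, 216.3]
tcp_rot: [-180.0, 0.0, 99.5]
ft_force: [-0.5, 3.7, -2.5]
finger_gap: 12.3
grip_force: 58.6
```

Request:
apply_moves --pt "0 0 1.5 0 0 0" --pt "0 0 1.5 0 0 0" --pt "0 0 1.5 0 0 0" --pt "0 0 1.5 0 0 0" --pt "0 0 0 0 0 0"

```text
time: 15.78
tool_pos: [589.2, -110.2, 210.2]
tcp_rot: [-180.0, 0.0, 99.5]
ft_force: [-0.6, 1.8, -4.0]
finger_gap: 13.1
grip_force: 58.6
```

Request:
apply_moves --pt "0 0 1.5 0 0 0" --pt "0 0 1.5 0 0 0" --pt "0 0 1.5 0 0 0" --pt "0 0 0 0 0 0" --pt "0 0 0 0 0 0"

```text
time: 16.4
tool_pos: [589.5, -110.6, 206.3]
tcp_rot: [180.0, 0.0, 99.5]
ft_force: [-0.0, -0.4, -2.4]
finger_gap: 12.8
grip_force: 58.8
```

Request:
apply_moves --pt "0 0 1 0 0 0" --pt "0 0 1 0 0 0" --pt "0 0 1 0 0 0" --pt "0 0 0 0 0 0" --pt "0 0 0 0 0 0"

```text
time: 17.02
tool_pos: [589.3, -110.1, 203.0]
tcp_rot: [-180.0, -0.0, 99.5]
ft_force: [-0.1, 1.0, -1.8]
finger_gap: 12.6
grip_force: 58.8
```

Request:
apply_moves --pt "-1.5 0 0.5 0 0 0" --pt "-1.5 0 0.5 0 0 0" --pt "-1.5 0 0.5 0 0 0" --pt "-1 0 0.5 0 0 0" --pt "0 0 0 0 0 0"

```text
time: 17.65
tool_pos: [590.2, -115.6, 200.9]
tcp_rot: [-180.0, -0.0, 99.5]
ft_force: [-0.2, -0.4, -2.2]
finger_gap: 12.9
grip_force: 58.8
```

Request:
apply_moves --pt "0 0 0.5 0 0 0" --pt "0 0 0.5 0 0 0" --pt "0 0 0.5 0 0 0" --pt "0 0 0 0 0 0" --pt "0 0 0 0 0 0"

```text
time: 18.27
tool_pos: [590.2, -115.5, 199.5]
tcp_rot: [-180.0, -0.0, 99.5]
ft_force: [0.5, 0.5, -2.3]
finger_gap: 13.0
grip_force: 58.8
```

Request:
apply_moves --pt "0 0 0.5 0 0 0" --pt "0 0 0.5 0 0 0" --pt "0 0 0.5 0 0 0" --pt "0 0 0 0 0 0" --pt "0 0 0 0 0 0"

```text
time: 18.9
tool_pos: [590.2, -115.5, 198.0]
tcp_rot: [-180.0, -0.0, 99.5]
ft_force: [-0.0, -0.7, -2.3]
finger_gap: 12.9
grip_force: 58.8
```

Request:
apply_moves --pt "0 0 0.5 0 0 0" --pt "0 0 0.5 0 0 0" --pt "0 0 0.5 0 0 0" --pt "0 0 0 0 0 0" --pt "0 0 0 0 0 0"

```text
time: 19.52
tool_pos: [590.2, -115.5, 196.5]
tcp_rot: [-180.0, -0.0, 99.5]
ft_force: [-0.7, -0.0, -1.9]
finger_gap: 12.7
grip_force: 58.9
```

Request:
apply_moves --pt "0 0 0.4 0 0 0" --pt "0 0 0.4 0 0 0" --pt "0 0 0.2 0 0 0" --pt "0 0 0 0 0 0" --pt "0 0 0 0 0 0"

```text
time: 20.15
tool_pos: [590.3, -115.6, 196.3]
tcp_rot: [180.0, 0.0, 99.5]
ft_force: [-3.3, 1.1, 5.1]
finger_gap: 12.7
grip_force: 59.9
```

Request:
apply_moves --pt "0 0 0.3 0 0 0" --pt "0 0 0.2 0 0 0" --pt "0 0 0 0 0 0" --pt "0 0 0 0 0 0" --pt "0 0 0 0 0 0"

```text
time: 20.78
tool_pos: [590.3, -115.6, 196.3]
tcp_rot: [180.0, 0.0, 99.5]
ft_force: [-4.5, 1.6, 7.7]
finger_gap: 12.4
grip_force: 60.2
```

Request:
apply_moves --pt "0 0 0.4 0 0 0" --pt "0 0 0 0 0 0" --pt "0 0 0 0 0 0" --pt "0 0 0 0 0 0" --pt "0 0 0 0 0 0"

```text
time: 21.4
tool_pos: [590.4, -115.6, 196.2]
tcp_rot: [179.9, 0.0, 99.5]
ft_force: [-6.4, 1.8, 10.9]
finger_gap: 12.9
grip_force: 60.5
```

Request:
apply_moves --pt "0 0 0 0 0 0" --pt "0 0 0 0 0 0" --pt "0 0 0 0 0 0" --pt "0 0 0 0 0 0" --pt "0 0 0 0 0 0"

```text
time: 22.02
tool_pos: [590.4, -115.6, 196.2]
tcp_rot: [179.9, 0.0, 99.5]
ft_force: [-6.3, 1.4, 10.7]
finger_gap: 13.1
grip_force: 60.5
```

Request:
apply_moves --pt "0 0 0 0 0 0" --pt "0 0 0 0 0 0" --pt "0 0 0 0 0 0" --pt "0 0 0 0 0 0" --pt "0 0 0 0 0 0"

```text
time: 22.65
tool_pos: [590.4, -115.6, 196.2]
tcp_rot: [179.9, 0.0, 99.5]
ft_force: [-5.8, 2.2, 10.4]
finger_gap: 12.9
grip_force: 60.5
```

Run:
```python
from h import *
a,d=snap('scene');s=sense();print(s['ft_force'],s['wrist_torque'],s['tool_pos'])
save('q.png',cv2.resize(a[170:270,205:305],(600,600),interpolation=cv2.INTER_CUBIC))
```

```text
[-5.78573005  1.18104187 10.44371526] [0.26902585 1.07782483 0.03601183] [ 590.35809424 -115.60611222  196.24476075]
```

View pics/q.png

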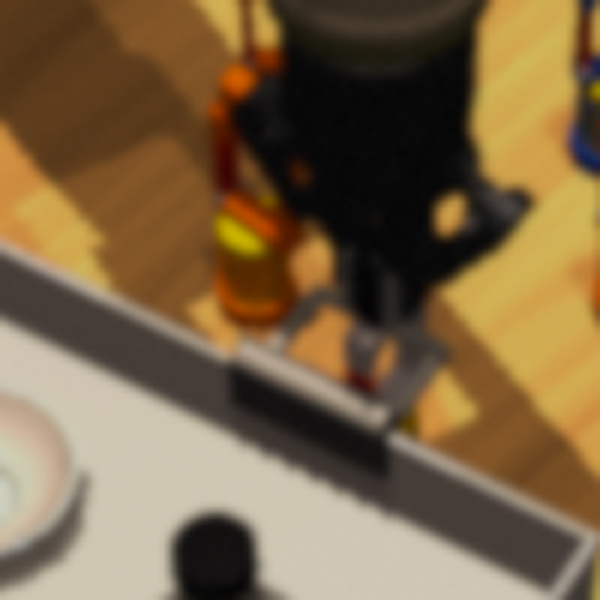

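Request:
apply_moves --pt "0 0 -0.5 0 0 0" --pt "0 0 -0.5 0 0 0" --pt "0 0 -0.5 0 0 0" --pt "0 0 0 0 0 0" --pt "0 0 0 0 0 0"

```text
time: 23.32
tool_pos: [590.3, -115.6, 196.3]
tcp_rot: [180.0, 0.0, 99.5]
ft_force: [-3.5, 1.1, 6.0]
finger_gap: 12.7
grip_force: 59.8
```

Request:
apply_moves --pt "0 0 -0.5 0 0 0" --pt "0 0 -0.4 0 0 0" --pt "0 0 -0.3 0 0 0" --pt "0 0 0 0 0 0" --pt "0 0 0 0 0 0"

```text
time: 23.95
tool_pos: [590.0, -115.5, 196.9]
tcp_rot: [-180.0, -0.0, 99.5]
ft_force: [-0.3, -0.2, -1.3]
finger_gap: 12.9
grip_force: 58.9
```

Request:
apply_moves --pt "0 0 0.3 0 0 0" --pt "0 0 0 0 0 0" --pt "0 0 0 0 0 0" --pt "0 0 0 0 0 0" --pt "0 0 0 0 0 0"

```text
time: 24.58
tool_pos: [590.2, -115.5, 197.0]
tcp_rot: [180.0, 0.0, 99.5]
ft_force: [0.1, 0.6, -2.4]
finger_gap: 12.7
grip_force: 58.9
```

Request:
apply_moves --pt "0 0 0 0 0 0" --pt "0 0 0 0 0 0" --pt "0 0 0 0 0 0" --pt "0 0 0 0 0 0" --pt "0 0 0 0 0 0" --fingers 50 --grip_force 20

```text
time: 25.2
tool_pos: [590.2, -115.5, 197.0]
tcp_rot: [180.0, 0.0, 99.5]
ft_force: [0.3, 0.5, -0.4]
finger_gap: 49.9
grip_force: 0.0
```

Request:
apply_moves --pt "0 0 -3 0 0 0" --pt "0 0 -8 0 0 0" --pt "0 0 -15 0 0 0" --pt "0 0 -20 0 0 0" --pt "0 0 -20 0 0 0"

```text
time: 25.82
tool_pos: [590.5, -115.6, 265.3]
tcp_rot: [179.9, 0.0, 99.5]
ft_force: [1.6, -0.4, -0.1]
finger_gap: 49.9
grip_force: 0.0
```

Request:
apply_moves --pt "0 0 -30 0 0 0" --pt "0 0 -30 0 0 0" --pt "40 0 -20 0 0 0" --pt "50 0 0 0 0 0" --pt "50 0 0 0 0 0"

```text
time: 26.45
tool_pos: [567.0, 23.7, 345.1]
tcp_rot: [179.9, 0.0, 99.5]
ft_force: [1.0, -0.2, -0.9]
finger_gap: 50.1
grip_force: 0.0
```

Request:
apply_moves --pt "0 0 0 0 0 0" --pt "0 0 0 0 0 0" --pt "0 0 0 0 0 0" --pt "0 0 0 0 0 0" --pt "0 0 0 0 0 0"

```text
time: 27.08
tool_pos: [567.1, 21.8, 342.9]
tcp_rot: [-180.0, -0.0, 99.4]
ft_force: [-0.2, 0.2, 0.2]
finger_gap: 50.1
grip_force: 0.0
```

Run:
```python
from h import *
a,d=snap('scene');b,e=snap('top');s=sense();print(s['time'],s['ft_force'],s['tool_pos'])
save('r.png',np.hstack([cv2.resize(x,(400,500),interpolation=cv2.INTER_CUBIC) for x in (a[190:270,225:289],b[140:220,290:354])]))
v,u=np.mgrid[:420,:560]
for c,D in (('scene',d),('top',e)):
    m=D>0;W=world(c,u[m].astype(float),v[m].astype(float),D[m].astype(float))
    k=(np.hypot(W[:,0]-590,W[:,1]+116)<45)&(W[:,2]>25)&(W[:,1]>-140)
    X=W[k]
    for z in range(30,240,15):
        q=X[(X[:,2]>=z)&(X[:,2]<z+15)]
        if len(q)>2: print(c,z,len(q),q.mean(0).round(),q.min(0).round(),q.max(0).round())
```

```text
27.175 [-0.03268282  0.28680801 -0.78929802] [567.07013207  22.10757609 342.88995248]
scene 105 14 [ 604. -111.  116.] [ 598. -119.  109.] [ 609. -102.  119.]
scene 120 33 [ 589. -104.  129.] [ 582. -119.  121.] [606. -94. 134.]
scene 135 7 [589. -96. 140.] [584. -98. 136.] [593. -92. 143.]
scene 150 15 [ 594. -118.  160.] [ 585. -135.  152.] [600. -94. 164.]
scene 165 46 [ 594. -122.  175.] [ 562. -138.  165.] [625. -93. 180.]
scene 180 143 [ 596. -121.  186.] [ 558. -140.  180.] [626. -89. 195.]
scene 195 42 [ 596. -120.  202.] [ 588. -134.  195.] [ 600. -102.  209.]
scene 210 59 [ 592. -117.  216.] [ 583. -131.  211.] [ 600. -103.  221.]
top 45 3 [ 576. -102.   59.] [ 572. -110.   59.] [579. -97.  60.]
top 60 27 [ 576. -107.   70.] [ 571. -126.   60.] [587. -94.  75.]
top 75 22 [ 577. -107.   81.] [ 571. -121.   75.] [589. -93.  90.]
top 90 15 [ 577. -108.   98.] [ 574. -122.   91.] [585. -97. 105.]
top 105 32 [ 579. -111.  115.] [ 574. -129.  106.] [585. -99. 120.]
top 120 72 [ 587. -109.  127.] [ 575. -133.  120.] [598. -85. 134.]
top 135 12 [ 586. -109.  143.] [ 579. -132.  136.] [594. -86. 150.]
top 150 14 [ 585. -103.  156.] [ 579. -133.  150.] [593. -86. 165.]
top 165 24 [ 589. -110.  176.] [ 558. -134.  166.] [623. -87. 180.]
top 180 201 [ 590. -115.  186.] [ 557. -139.  180.] [627. -86. 195.]
top 195 23 [ 585. -109.  203.] [ 582. -125.  196.] [592. -92. 210.]
top 210 81 [ 589. -113.  216.] [ 582. -127.  211.] [ 598. -100.  219.]
```

View pics/r.png

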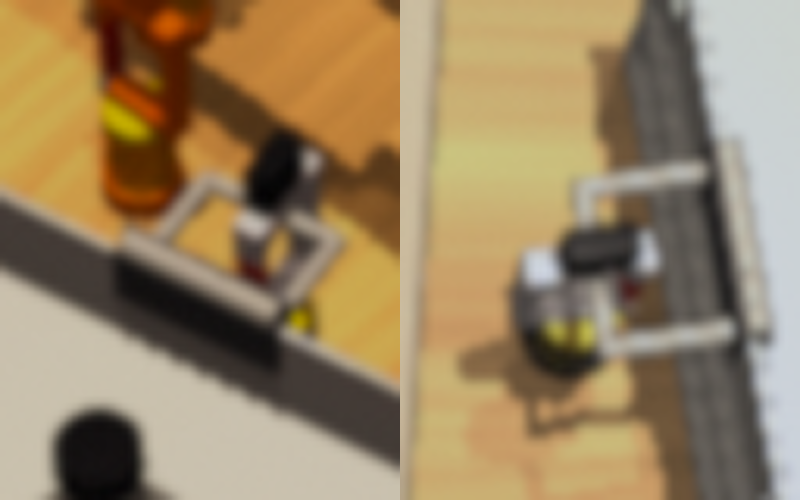

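The crop shows the torch hanging with the bar inside the hook and the tab top at about z = 219, as it should be when home. I'll let it settle and check that it is still.

Request:
apply_moves --pt "0 0 0 0 0 0" --pt "0 0 0 0 0 0" --pt "0 0 0 0 0 0" --pt "0 0 0 0 0 0" --pt "0 0 0 0 0 0"

```text
time: 27.8
tool_pos: [567.0, 22.6, 343.0]
tcp_rot: [-180.0, -0.0, 99.5]
ft_force: [0.8, 0.0, 0.4]
finger_gap: 49.8
grip_force: 0.0
```

Request:
apply_moves --pt "0 0 0 0 0 0" --pt "0 0 0 0 0 0" --pt "0 0 0 0 0 0" --pt "0 0 0 0 0 0" --pt "0 0 0 0 0 0"

```text
time: 28.42
tool_pos: [567.1, 22.5, 343.0]
tcp_rot: [180.0, -0.0, 99.5]
ft_force: [0.3, 0.5, 0.4]
finger_gap: 50.1
grip_force: 0.0
```

Request:
apply_moves --pt "0 0 0 0 0 0" --pt "0 0 0 0 0 0" --pt "0 0 0 0 0 0" --pt "0 0 0 0 0 0" --pt "0 0 0 0 0 0"

```text
time: 29.05
tool_pos: [567.1, 22.6, 343.0]
tcp_rot: [180.0, 0.0, 99.5]
ft_force: [-0.5, -0.7, -0.4]
finger_gap: 50.1
grip_force: 0.0
```

Run:
```python
from h import *
I=[snap('scene')[0][195:265,230:290].astype(int) for _ in range(10)]
print([int(np.abs(x-I[0]).max()) for x in I],[round(float(np.abs(x-I[0]).mean()),2) for x in I])
```

```text
[0, 3, 3, 3, 3, 3, 4, 3, 3, 3] [0.0, 0.44, 0.43, 0.43, 0.44, 0.45, 0.44, 0.43, 0.44, 0.44]
```

Nothing moves across ten frames beyond picture noise, so I'm handing in.

```bash
python3 -c "
from h import *
print(job.hand_in())"
```

```text
the job is handed in; nothing more can be done
None
```

The yellow torch is hanging still by its snap hook on the steel eye: the bar is under the crown, it held a tug of about 10 N for over a second, the gripper is clear, and the job was handed in at about 30 s (no verdict was returned).

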